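# Pack the drain castings and snap the case shut

## Robot

A 7-joint arm with a two-finger parallel gripper is mounted at the origin on the work surface. World frame = base frame: x ahead of the robot, y to its left, z up, the work surface at z = 0. Lengths are in m, angles in rad, forces in N, time in s.
With the tool pointing down it reaches from about 0.35 to 0.9 m from the base axis. Payload 7.2 kg.
Tool frame: the origin (TCP) lies at the very end of the fingers, on their centre line; the grasp point (between the pads) lies env.hold_point_z behind it (env.hold_point_z is the distance from the TCP to the grasp point, in m); z points along the fingers, y is the line along which they close (so a half turn about z gives the same grasp; the last joint's range is limited). The gripper opens to 85 mm and grips with 20 to 120 N. Pads are 22 mm wide; open, the fingers measure 114 mm over their backs; the gripper's body (76 mm by 85 mm) begins 54 mm behind the grasp point. The pads swing forward as they close: fully open they stand 13 mm farther back than shut.
Start: joints at [1.121, 0.411, -0.013, 1.596, 0.006, 1.134, -0.082], TCP at [0.233, -0.58, 0.231] pointing down, gripper open.
Joint ranges: [-2.95, 2.95], [-0.29, 1.99], [-1.47, 1.44], [0.14, 2.54], [-1.03, 4.17], [0.13, 1.85], [-2.86, 2.86]. Speed limits (rad/s): [2.39, 2.39, 3.01, 3.01, 3.14, 3.14, 3.14].

## Interface

Orientations are given as a unit quaternion [w, x, y, z].
In Python, from rig import env gives the robot as it stands.
- The arm moves only by the tool move_arm, never from a script. Its argument "steps" is a list of rows, each a list of 3 entries, a list of its own where there are three numbers: the shift along the tool's x, y, z in units of 50 mm (1.0 is 50 mm), then the turn, a rotation vector about the tool's x, y, z in degrees, then the opening, from 0 (shut) to 1 (fully open). In form: [[[dx, dy, dz], [ax, ay, az], hand], ...]. A call has 1 to 12 rows; each row is the pose to reach, as a shift and turn from the pose commanded when the call began, along the tool's axes at that moment; what a row does not reach only later rows make up. A row lasts 1/10 s, in which the tool goes at most 50 mm and 8.59 degrees, less where a joint would pass 70% of its speed; a pose out of reach is approached as far as the arm can. A call with a gripper value outside its range is refused whole. The fingers move at their own pace and stop on an object; "force" is the grip in N (left out, the last holds). Time passes only in rows, so rows that repeat a pose let the fingers close. It gives the time, the measured TCP pose, the force, the opening and the grip force at its end, in the units of the state.
- env.sense(): the state, without advancing time (a new reading comes with each control period).
- env.get_image(name): name is "scene" or "side" or "wrist"; returns the picture (384x512x3 uint8, red, green, blue); there is no depth.
- env.camera_info(name): a dict with "vertical_fov" (degrees; the focal length in pixels is half the picture's height over the tangent of half this angle, whatever the lens; pixels are square), "cx", "cy" (the principal point, pixels), "R" (3x3) and "t" (3): a world point X has camera coordinates R X + t; the wrist camera has in their place "T_tool_cam" (4x4, takes a point from camera to tool coordinates, whose origin is the TCP and whose axes are the flange's). Camera axes: x right, y down, z forward; pixel columns grow to the right and rows downward; lengths in m; the calibration is good to about 2 mm. A picture is of the moment at which its call begins: read the wrist's pose just before it. camera_info takes no time and is no camera call.
- env.sign_off(): hands the job in; it is judged then, once.
The state is a dict: "clock": time; "joints": joint angles; "joint_velocities": joint speeds; "effort": joint torques, N m; "position": TCP position; "ee_rot": TCP orientation; "contact_force": force on the tool from outside, world axes, zero at the start; "torque": the same for the moment, N m; "width": finger opening in m; "gripper_force": force on a finger pad.
Only numpy, scipy, OpenCV 4.12 (cv2) and the standard library are available. Lean on these libraries where they do the work, as an engineer would, in place of code of your own. Each camera call takes 0.05 s, during which the arm holds its last target. There are 200 camera calls.

## Task

First clear every rusty steel offcut out of the open green transport case and drop it in the yellow scrap bin. Then stand each aluminium drain casting from the plywood board upright, flange down, flat on the floor of a case compartment of its own, swing the lid over and press it down until it snaps fully shut past its catch. Leave the tools, mug and other things on the bench where they are.

Things in the scene. Friction and masses are not known exactly. Their poses are not given: they have to be found in the camera images.
- case: Green steel case, fixed. Origin: centre of underside, on the bench. Outside 200 (own x) x 244 (own y) x 70 mm high; walls and floor 5 mm. Black cross dividers, 4 mm thick, 25 mm above the floor, along own x = 0 and y = 0, make 4 compartments 93 (x) x 115 mm (y), centres at own x = +-48.5, y = +-59.5 mm. Lid hinged along the far (+x) rim, catch in the middle of the near (-x) face.
- lid (a joint): Lid angle, rad: 0 shut, 1.72 to 1.84 (upright, leaning a little back) at the start, stop at 1.9. Plate 200 mm deep, 244 wide, 8 thick, 0.4 kg, on a stiff friction hinge: stays at any angle, about 2 to 5 N at its front edge moves it. Lowered, it meets a spring catch at about 0.09 rad; 10 to 15 N down on its front edge takes it past the catch (at 0.04); it snaps to 0 and is held.
- lid_hinge (a point): Middle of the lid's hinge line, on the case's far rim: case own x = +100 mm, 70.5 mm above the bench; the hinge runs along the case's y. Axes turn with the lid: the plate runs 200 mm along its -x, underside at z = 0, outer face at z = 8 mm (four flat ribs 3 mm high, seen only).
- lid_tab (a point): Point on the outer face of the yellow pull tab in the middle of the lid's front edge, 225 mm from the hinge line. The tab is 70 mm wide, 8 mm thick, and sticks out 36 mm past the front edge (to 236 mm from the hinge line); with the lid open it stands up and can be straddled from above. A steel striker at its root reaches 30 mm below the lid's underside. Axes as lid_hinge.
- bin: Yellow open steel scrap bin, fixed to the bench, 210 x 210 mm outside, 60 mm high, walls and floor 4 mm. Origin: centre of its underside.
- board: Plywood board fixed on the bench, 230 x 230 x 8 mm, on which the castings stand at the start. Origin: centre of its underside.
- casting1: Cast aluminium drain spigot, about 0.2 to 0.4 kg, may be absent: a round flange 72 mm across and 8 mm thick at the bottom, with slots, and a tube 44 mm across standing on it, 58 mm high in all. Stands flange down; origin: centre of the flange's underside, z up the tube.
- casting2: Cast aluminium drain spigot, about 0.2 to 0.4 kg, may be absent: a round flange 72 mm across and 8 mm thick at the bottom, with slots, and a tube 44 mm across standing on it, 58 mm high in all. Stands flange down; origin: centre of the flange's underside, z up the tube.
- casting3: Cast aluminium drain spigot, about 0.2 to 0.4 kg, may be absent: a round flange 72 mm across and 8 mm thick at the bottom, with slots, and a tube 44 mm across standing on it, 58 mm high in all. Stands flange down; origin: centre of the flange's underside, z up the tube.
- casting4: Cast aluminium drain spigot, about 0.2 to 0.4 kg, may be absent: a round flange 72 mm across and 8 mm thick at the bottom, with slots, and a tube 44 mm across standing on it, 58 mm high in all. Stands flange down; origin: centre of the flange's underside, z up the tube.
- offcut1: Rusty brown steel T-section offcut, 0.3 kg, may be absent: base plate 75 mm long (own x), 60 mm wide (own y), 10 mm thick, with a web 75 mm long and 12 mm thick standing along its middle (own y = 0), 60 mm high in all. Lies base down on the floor of a compartment at the start. Origin: centre of the base's underside, z up the web.
- offcut2: Rusty brown steel T-section offcut, 0.3 kg, may be absent: base plate 75 mm long (own x), 60 mm wide (own y), 10 mm thick, with a web 75 mm long and 12 mm thick standing along its middle (own y = 0), 60 mm high in all. Lies base down on the floor of a compartment at the start. Origin: centre of the base's underside, z up the web.
- file: Hand file with wooden handle, 210 mm long, lying on the bench; bystander, leave it alone.
- wire_brush: Hand brush lying on the bench; bystander, leave it alone.
- wrench: Steel spanner lying on the bench; bystander, leave it alone.
- tin: Tin can, 70 mm across, 100 mm high, upright; bystander, leave it alone.
- wood_block: Wooden block 90 x 60 x 45 mm; bystander, leave it alone.
- mug: Blue mug, 80 mm across, 90 mm high, upright; bystander, leave it alone.
Not all that is in view belongs to the job. Leave any pink look-alike of the casting1 alone.

How it is judged:
On the way, in this order (a step that is already met when the one before it is completed fails the run):
1. every offcut lies in the scrap bin, lid still open (x of offcut1 in the frame of bin between -0.1 and 0.1 m and y of offcut1 in the frame of bin between -0.1 and 0.1 m and x of offcut2 in the frame of bin between -0.1 and 0.1 m and y of offcut2 in the frame of bin between -0.1 and 0.1 m and z of offcut1 in the frame of bin between -0.005 and 0.06 m and z of offcut2 in the frame of bin between -0.005 and 0.06 m and value of joint lid above 0.5 rad), for 0.2 s.
2. every casting stands upright on the floor of a compartment of the case, lid still open (x of casting1 in the frame of case between -0.095 and 0.095 m and y of casting1 in the frame of case between -0.117 and 0.117 m and z of casting1 in the frame of case between -0.005 and 0.012 m and angle between each of casting1, casting2, casting3, casting4's own z axis and vertical below 0.12 rad and x of casting2 in the frame of case between -0.095 and 0.095 m and y of casting2 in the frame of case between -0.117 and 0.117 m and z of casting2 in the frame of case between -0.005 and 0.012 m and x of casting3 in the frame of case between -0.095 and 0.095 m and y of casting3 in the frame of case between -0.117 and 0.117 m and z of casting3 in the frame of case between -0.005 and 0.012 m and x of casting4 in the frame of case between -0.095 and 0.095 m and y of casting4 in the frame of case between -0.117 and 0.117 m and z of casting4 in the frame of case between -0.005 and 0.012 m and value of joint lid above 0.5 rad), for 0.2 s.
3. the lid is pressed shut past its catch (value of joint lid below 0.02 rad), for 0.3 s.
At the end, for the whole second after the job is handed in: Every offcut present is in the scrap bin (within its 60 mm walls), every casting present stands in the case on its floor (origin under 12 mm above the case's underside, tilted under 0.12 rad), the lid is snapped shut (under 0.02 rad), and all are at rest (x of offcut1 in the frame of bin between -0.1 and 0.1 m and y of offcut1 in the frame of bin between -0.1 and 0.1 m and x of offcut2 in the frame of bin between -0.1 and 0.1 m and y of offcut2 in the frame of bin between -0.1 and 0.1 m and z of offcut1 in the frame of bin between -0.005 and 0.06 m and z of offcut2 in the frame of bin between -0.005 and 0.06 m and x of casting1 in the frame of case between -0.095 and 0.095 m and y of casting1 in the frame of case between -0.117 and 0.117 m and z of casting1 in the frame of case between -0.005 and 0.012 m and angle between each of casting1, casting2, casting3, casting4's own z axis and vertical below 0.12 rad and x of casting2 in the frame of case between -0.095 and 0.095 m and y of casting2 in the frame of case between -0.117 and 0.117 m and z of casting2 in the frame of case between -0.005 and 0.012 m and x of casting3 in the frame of case between -0.095 and 0.095 m and y of casting3 in the frame of case between -0.117 and 0.117 m and z of casting3 in the frame of case between -0.005 and 0.012 m and x of casting4 in the frame of case between -0.095 and 0.095 m and y of casting4 in the frame of case between -0.117 and 0.117 m and z of casting4 in the frame of case between -0.005 and 0.012 m and value of joint lid below 0.02 rad and linear speed of each of casting1, casting2, casting3, casting4, offcut1, offcut2 below 0.02 m/s); the robot touches nothing.
It fails at once if a bystander was moved more than 50 mm (distance of any of file, wire_brush, wrench, tin, wood_block, mug from where it was at the start of the episode above 0.05 m).
Of casting1, casting2, casting3, casting4 only 3 to 4 are there at a start; the rules pass over those that are not, and their reading is None.
Of offcut1, offcut2 only 1 to 2 are there at a start; the rules pass over those that are not, and their reading is None.
At some moment in a run one of casting1, casting2, casting3, casting4, offcut1, offcut2 may be knocked a few centimetres aside while the robot is not near it.
Once in a run the grip may slacken for a moment while it holds something.
It also fails if it takes over 210 s, if anything falls off the work surface, if the arm or the gripper's body presses on something with over 40 N, if the wrist force passes 120 N, or if a joint passes its speed limit or range.

## Working session

There is one attempt and no reset: what is moved stays moved. The work goes in short steps, Python scripts to look and compute and a tool call to move; the robot and the scene stay as the last step left them, time stands still between calls to the robot, and variables do not carry over. Pictures are saved under pics/ and viewed, at most 14 in all, crops included, and the job is handed in when it is done.

Besides the shell and the picture viewer there is one more tool, called after "Request:" as a command line: name --argument value ..., lists and objects as JSON in quotes. move_arm: Moves the arm, as the interface text tells. Its arguments: {"type":"object","properties":{"steps":{"type":"array","items":{"type":"array"}},"force":{"type":"number"}},"required":["steps"]}

```bash
mkdir -p pics; ls; python3 - <<'E'
from rig import env
import cv2
s=env.sense();print({k:s[k] for k in('clock','position','ee_rot','width')},env.hold_point_z)
for n in('scene','side','wrist'):
    im=env.get_image(n);cv2.imwrite(f'pics/{n}0.png',cv2.resize(im[:,:,::-1],(768,576),interpolation=cv2.INTER_CUBIC));print(n,env.camera_info(n))
E
```

```text
pics
{'clock': 0.0, 'position': array([ 0.23264158, -0.57954348,  0.23042616]), 'ee_rot': array([-8.10002420e-04,  9.81835421e-01,  1.89732727e-01, -2.06760198e-04]), 'width': 0.0854553430446608} 0.0187
scene {'vertical_fov': 44.05491133265451, 'cx': 251.36338569380695, 'cy': 187.3872311243538, 'R': array([[ 0.38626833,  0.92220203, -0.01844415],
       [ 0.71667314, -0.31264977, -0.62340174],
       [-0.58066892,  0.22758192, -0.78168413]]), 't': array([-0.27876824, -0.30850541,  1.67913988])}
side {'vertical_fov': 48.445143498760686, 'cx': 263.8660769608107, 'cy': 188.97182702589998, 'R': array([[-0.821242  , -0.57039377, -0.01457809],
       [-0.29213561,  0.44228344, -0.84796353],
       [ 0.49012076, -0.69212448, -0.52985407]]), 't': array([0.51106185, 0.19478005, 1.08593271])}
wrist {'vertical_fov': 61.56143792902268, 'cx': 256.15281821727496, 'cy': 193.75638568507614, 'T_tool_cam': array([[-8.41683344e-04, -9.65586481e-01, -2.60080830e-01,
         6.50187405e-02],
       [ 9.99999569e-01, -7.10904233e-04, -5.96904677e-04,
         5.67745509e-04],
       [ 3.91470523e-04, -2.60081221e-01,  9.65586664e-01,
        -1.41551845e-01],
       [ 0.00000000e+00,  0.00000000e+00,  0.00000000e+00,
         1.00000000e+00]])}
```

View pics/scene0.png

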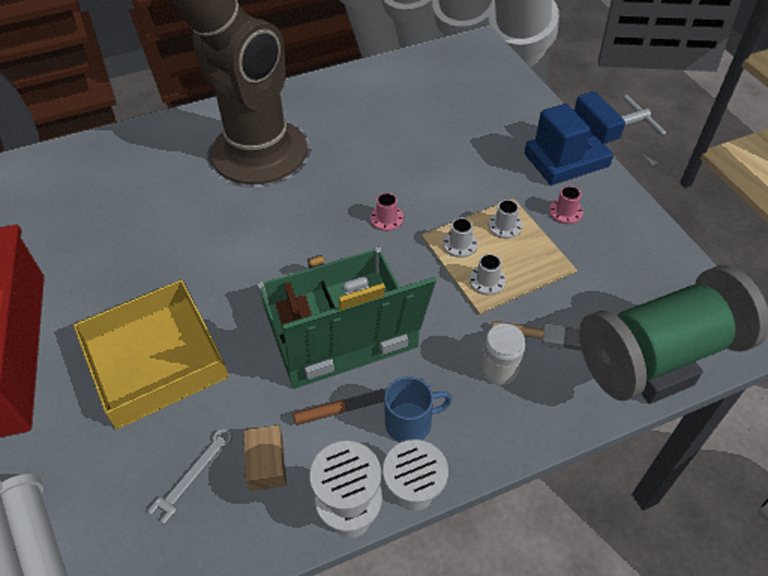

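View pics/side0.png

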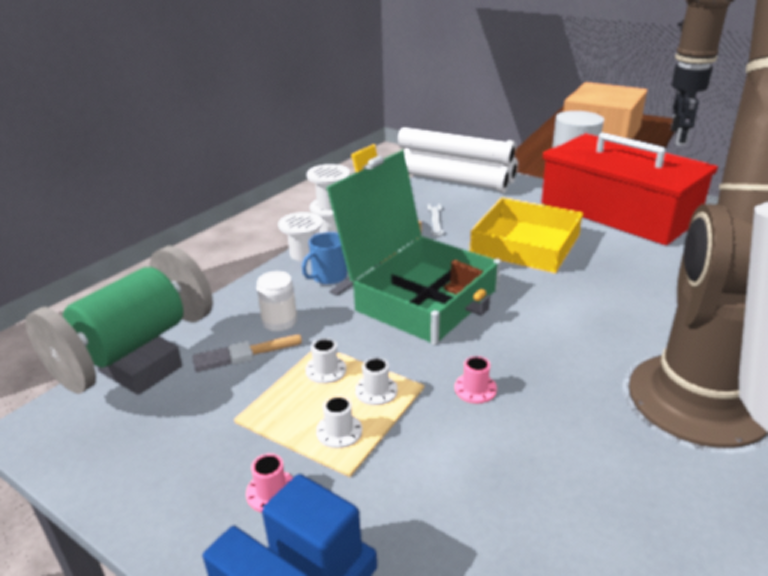

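Scene: yellow bin around (150,350), green case with lid open around (345,310), rusty offcut at (292,300), castings with tubes at (461,228), (507,210), (490,265); pink ones stand off the board. I'll take rough positions now, then refine them with the wrist camera.

```bash
cat > h.py <<'E'
from rig import env
import numpy as np, cv2
from scipy.spatial.transform import Rotation as Ro
def pose():
    s=env.sense();q=s['ee_rot'];return np.array(s['position']),Ro.from_quat([q[1],q[2],q[3],q[0]])
def cam(n,P=None):
    c=env.camera_info(n);f=192/np.tan(np.radians(c['vertical_fov']/2))
    if n=='wrist':
        p,r=P or pose();T=np.eye(4);T[:3,:3]=r.as_matrix();T[:3,3]=p
        M=np.linalg.inv(T@c['T_tool_cam']);R,t=M[:3,:3],M[:3,3]
    else: R,t=np.array(c['R']),np.array(c['t'])
    return f,c['cx'],c['cy'],R,t
def hit(C,u,v,z):  # pixel (native) -> world at height z
    f,cx,cy,R,t=C;o=-R.T@t;d=R.T@np.array([(u-cx)/f,(v-cy)/f,1]);return o+d*(z-o[2])/d[2]
def proj(C,X):
    f,cx,cy,R,t=C;k=R@np.asarray(X)+t;return np.array([f*k[0]/k[2]+cx,f*k[1]/k[2]+cy])
def snap(n,name):
    P=pose();im=env.get_image(n);cv2.imwrite(f'pics/{name}.png',cv2.resize(im[:,:,::-1],(768,576),interpolation=cv2.INTER_CUBIC));return cam(n,P)
def down(yaw): # tool z down, tool y axis along (cos,sin)(yaw)
    y=np.array([np.cos(yaw),np.sin(yaw),0]);z=np.array([0,0,-1.]);return Ro.from_matrix(np.c_[np.cross(y,z),y,z])
def go(X,yaw=None,R=None,base=None): # units for the move tool, base=(p,R) else measured
    p,r=base or pose();d=r.inv().apply(np.asarray(X)-p)/.05
    if R is None and yaw is not None:
        R=min((down(yaw+k*np.pi) for k in(-1,0,1)),key=lambda q:(r.inv()*q).magnitude())
    a=np.degrees((r.inv()*R).as_rotvec()) if R is not None else np.zeros(3)
    print('shift',np.round(d,2),'turn',np.round(a,1));return d,a
E
python3 - <<'E'
from h import *
np.set_printoptions(precision=3,suppress=True)
S=cam('scene');D=cam('side');q=lambda C,u,v,z:print((u,v),hit(C,u/1.5,v/1.5,z))
print('case');[q(S,*a) for a in[(262,288,.07),(379,257,.07),(291,384,0),(422,357,0)]];[q(D,*a) for a in[(435,312,.07),(495,262,.07),(355,288,.07),(432,333,0)]]
print('bin');[q(S,*a) for a in[(76,327,.06),(182,285,.06),(226,373,.06),(112,422,.06)]]
print('cast');[q(S,*a) for a in[(461,225,.066),(508,205,.066),(490,262,.066)]];[q(D,*a) for a in[(324,346,.066),(375,367,.066),(338,406,.066)]]
print('board');[q(S,*a) for a in[(424,238,.008),(517,203,.008),(576,268,.008),(480,309,.008)]]
p,r=pose();print(r.as_matrix())
E
```

```text
case
(262, 288) [ 0.457 -0.121  0.07 ]
(379, 257) [0.474 0.109 0.07 ]
(291, 384) [ 0.632 -0.131  0.   ]
(422, 357) [0.674 0.11  0.   ]
(435, 312) [0.453 0.113 0.07 ]
(495, 262) [ 0.446 -0.114  0.07 ]
(355, 288) [0.629 0.13  0.07 ]
(432, 333) [0.473 0.091 0.   ]
bin
(76, 327) [ 0.399 -0.458  0.06 ]
(182, 285) [ 0.381 -0.258  0.06 ]
(226, 373) [ 0.603 -0.232  0.06 ]
(112, 422) [ 0.619 -0.43   0.06 ]
cast
(461, 225) [0.459 0.294 0.066]
(508, 205) [0.448 0.407 0.066]
(490, 262) [0.568 0.301 0.066]
(324, 346) [0.562 0.304 0.066]
(375, 367) [0.454 0.301 0.066]
(338, 406) [0.446 0.408 0.066]
board
(424, 238) [0.415 0.235 0.008]
(517, 203) [0.403 0.463 0.008]
(576, 268) [0.61  0.48  0.008]
(480, 309) [0.624 0.256 0.008]
[[ 0.928  0.373 -0.001]
 [ 0.373 -0.928  0.001]
 [-0.    -0.001 -1.   ]]
```

View pics/wrist0.png

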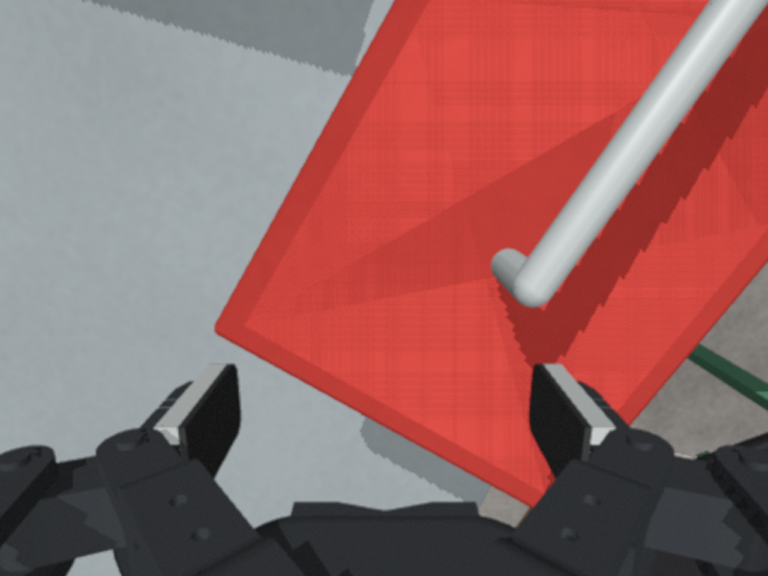

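Wrist view shows only the red toolbox, so the tool is above it. Next is an inspection pose above the case.

```bash
python3 - <<'E'
from h import *
go([.53,0,.33],yaw=-np.pi/2)
E
```

```text
shift [ 9.84 -8.54 -1.98] turn [-0.1  0.  21.9]
```

Request:
move_arm --steps '[[[0, 0, -1], [0, 0, 0], 1], [[0, 0, -2], [0, 0, 0], 1], [[9.85, -8.55, -2], [0, 0, 21.9], 1], [[9.85, -8.55, -2], [0, 0, 21.9], 1], [[9.85, -8.55, -2], [0, 0, 21.9], 1], [[9.85, -8.55, -2], [0, 0, 21.9], 1], [[9.85, -8.55, -2], [0, 0, 21.9], 1], [[9.85, -8.55, -2], [0, 0, 21.9], 1], [[9.85, -8.55, -2], [0, 0, 21.9], 1], [[9.85, -8.55, -2], [0, 0, 21.9], 1], [[9.85, -8.55, -2], [0, 0, 21.9], 1], [[9.85, -8.55, -2], [0, 0, 21.9], 1]]'

```text
clock: 1.35
position: [0.461, -0.1343, 0.3314]
ee_rot: [0.0, 1.0, -0.0, 0.0]
contact_force: [1.3, -1.6, -0.4]
width: 0.0855
gripper_force: 0.0
```

Request:
move_arm --steps '[[[0, 0, 0], [0, 0, 0], 1]]'

```text
clock: 1.45
position: [0.463, -0.129, 0.3314]
ee_rot: [-0.001, 1.0, 0.005, 0.001]
contact_force: [-0.3, -0.5, 0.5]
width: 0.0859
gripper_force: 0.0
```

```bash
python3 - <<'E'
from h import *
go([.53,0,.33],yaw=-np.pi/2)
E
```

```text
shift [ 1.36 -2.57  0.04] turn [-0.2 -0.1  0.6]
```

Request:
move_arm --steps '[[[1.35, -2.55, 0], [0, 0, 0], 1], [[1.35, -2.55, 0], [0, 0, 0], 1], [[1.35, -2.55, 0], [0, 0, 0], 1], [[1.35, -2.55, 0], [0, 0, 0], 1], [[1.35, -2.55, 0], [0, 0, 0], 1], [[1.35, -2.55, 0], [0, 0, 0], 1]]'

```text
clock: 2.05
position: [0.5278, -0.0102, 0.331]
ee_rot: [0.0, 1.0, -0.001, -0.0]
contact_force: [-0.2, -0.7, 0.4]
width: 0.0855
gripper_force: 0.0
```

```bash
python3 - <<'E'
from h import *
np.set_printoptions(precision=3,suppress=True)
snap('wrist','w1');p,r=pose();print(p,r.as_matrix());np.savez('w1.npz',p=p,q=r.as_quat())
E
```

```text
[ 0.528 -0.01   0.331] [[ 1.    -0.003 -0.001]
 [-0.003 -1.    -0.001]
 [-0.001  0.001 -1.   ]]
```

View pics/w1.png

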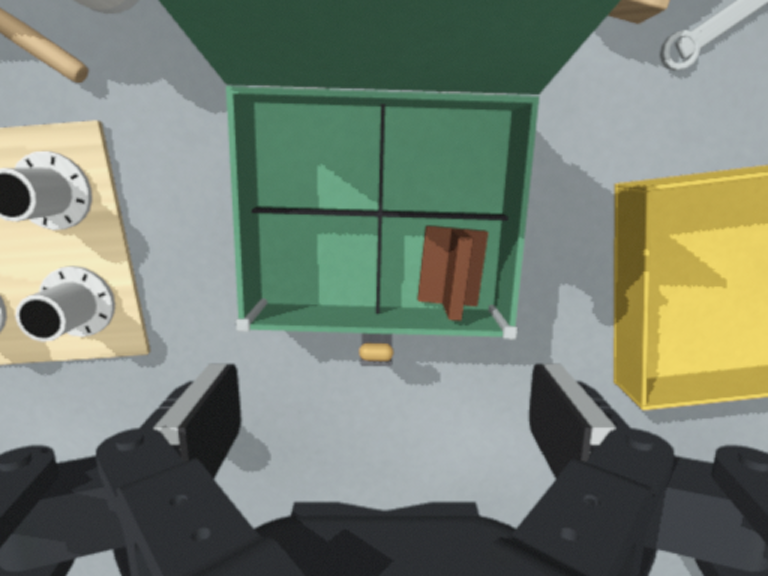

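The case interior at (255..515, 105..330) holds a single offcut (web top end (463,236) to (456,319)), in the near right compartment. The other three are empty.

```bash
python3 - <<'E'
from h import *
np.set_printoptions(precision=4,suppress=True)
a=np.load('w1.npz');W=cam('wrist',(a['p'],Ro.from_quat(a['q'])));q=lambda u,v,z:hit(W,u/1.5,v/1.5,z)
def sh(n,z,pts):
    P=[q(u,v,z) for u,v in pts];print(n,*[x[:2] for x in P],'mean',np.mean(P,0)[:2]);return P
sh('rim',.07,[(228,88),(539,97),(238,329),(516,335)])
P=sh('divX',.03,[(383,106),(378,312)]);P=sh('divY',.03,[(254,210),(506,217)]);sh('cross',.03,[(380,213)])
P=sh('web',.065,[(464,236),(456,319)]);d=P[0]-P[1];print('web angle',np.degrees(np.arctan2(d[1],d[0])),np.linalg.norm(d))
sh('base',.015,[(426,226),(488,231),(418,301)])
sh('bin',.06,[(614,186),(645,409)])
sh('castflange',.016,[(53,190),(77,302)]); sh('casttop',.066,[(12,194),(42,318)])
E
```

```text
rim [0.6475 0.1095] [ 0.6401 -0.132 ] [0.4498 0.118 ] [ 0.4433 -0.1274] mean [ 0.5452 -0.008 ]
divX [ 0.638  -0.0105] [ 0.4523 -0.0049] mean [ 0.5452 -0.0077]
divY [0.5498 0.1069] [ 0.5426 -0.1221] mean [ 0.5462 -0.0076]
cross [ 0.5467 -0.0074] mean [ 0.5467 -0.0074]
web [ 0.5307 -0.0788] [ 0.4567 -0.0746] mean [ 0.4937 -0.0767]
web angle -3.229040960614588 0.07413965032282609
base [ 0.5327 -0.0507] [ 0.5278 -0.1096] [ 0.4588 -0.0442] mean [ 0.5064 -0.0682]
bin [ 0.5715 -0.2032] [ 0.3647 -0.2574] mean [ 0.4681 -0.2303]
castflange [0.5674 0.2955] [0.4593 0.2916] mean [0.5133 0.2935]
casttop [0.5671 0.2964] [0.4593 0.2919] mean [0.5132 0.2941]
```

Case centre is about (0.546, -0.0075) with yaw about -1.8°, and there is one offcut. The bin centre is about (0.50, -0.345).

```bash
python3 - <<'E'
from h import *
print(env.sense()['joints'])
X=[.4937,-.0767]
go(X+[.15],yaw=np.radians(86.8));go(X+[.028],yaw=np.radians(86.8))
E
```

```text
[ 0.28273694  0.20319775 -0.42111398  1.66230177  0.08658947  1.29501594
 -1.7278562 ]
shift [-0.68  1.32  3.62] turn [0. 0. 3.]
shift [-0.67  1.32  6.06] turn [0. 0. 3.]
```

Request:
move_arm --steps '[[[-0.68, 1.32, 0], [0, 0, 3], 0.4], [[-0.68, 1.32, 0], [0, 0, 3], 0.4], [[-0.68, 1.32, 1], [0, 0, 3], 0.4], [[-0.68, 1.32, 2], [0, 0, 3], 0.4], [[-0.68, 1.32, 3], [0, 0, 3], 0.4], [[-0.68, 1.32, 3.6], [0, 0, 3], 0.4], [[-0.68, 1.32, 3.6], [0, 0, 3], 0.4], [[-0.68, 1.32, 3.6], [0, 0, 3], 0.4]]'

```text
clock: 2.9
position: [0.4942, -0.0756, 0.1521]
ee_rot: [0.0, 1.0, -0.027, -0.0]
contact_force: [0.1, -0.1, 1.2]
width: 0.034
gripper_force: 0.0
```

```bash
python3 - <<'E'
from h import *
snap('wrist','w2')
go([.4937,-.0767,.028],yaw=np.radians(86.8))
W=cam('wrist')
for x in (-.0375,.0375):
    d=np.array([np.cos(-.056),np.sin(-.056),0]);print(1.5*proj(W,np.array([.4937,-.0767,.065])+x*d))
E
```

```text
shift [-0.03  0.03  2.5 ] turn [ 0.  -0.1  0.1]
[385.35145439 370.3654213 ]
[385.62652353 224.38956783]
```

View pics/w2.png

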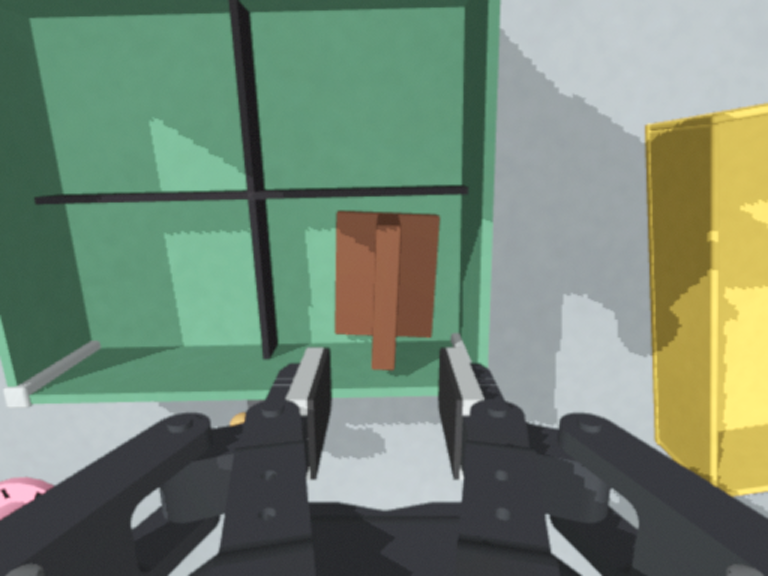

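Web top runs (388,226)–(384,369), matching the predicted centre. Descend and grip.

Request:
move_arm --steps '[[[-0.03, 0.03, 1], [0, 0, 0], 0.4], [[-0.03, 0.03, 2], [0, 0, 0], 0.4], [[-0.03, 0.03, 2.5], [0, 0, 0], 0.4], [[-0.03, 0.03, 2.5], [0, 0, 0], 0.4], [[-0.03, 0.03, 2.5], [0, 0, 0], 0], [[-0.03, 0.03, 2.5], [0, 0, 0], 0], [[-0.03, 0.03, 2.5], [0, 0, 0], 0], [[-0.03, 0.03, 2.5], [0, 0, 0], 0], [[-0.03, 0.03, 2.5], [0, 0, 0], 0], [[-0.03, 0.03, 1.8], [0, 0, 0], 0], [[-0.03, 0.03, 0.8], [0, 0, 0], 0], [[-0.03, 0.03, -0.2], [0, 0, 0], 0]]' --force 80

```text
clock: 4.15
position: [0.4917, -0.076, 0.1631]
ee_rot: [-0.0, 1.0, -0.026, -0.001]
contact_force: [1.3, -0.8, -1.9]
width: 0.0111
gripper_force: 78.2
```

```bash
python3 - <<'E'
from h import *
go([.5,-.34,.17]);go([.5,-.34,.036]);print(env.sense()['width'])
E
```

```text
shift [ 0.44  5.26 -0.14] turn [0. 0. 0.]
shift [0.45 5.26 2.54] turn [0. 0. 0.]
0.011053427555801344
```

Request:
move_arm --steps '[[[0.1, 1, -0.2], [0, 0, 0], 0], [[0.2, 2, -0.2], [0, 0, 0], 0], [[0.3, 3, -0.2], [0, 0, 0], 0], [[0.4, 4, -0.2], [0, 0, 0], 0], [[0.45, 4.8, -0.2], [0, 0, 0], 0], [[0.45, 5.25, 0], [0, 0, 0], 0], [[0.45, 5.25, 0.6], [0, 0, 0], 0], [[0.45, 5.25, 1.4], [0, 0, 0], 0], [[0.45, 5.25, 2.1], [0, 0, 0], 0], [[0.45, 5.25, 2.5], [0, 0, 0], 0], [[0.45, 5.25, 2.5], [0, 0, 0], 0], [[0.45, 5.25, 2.5], [0, 0, 0], 0]]'

```text
clock: 5.35
position: [0.5014, -0.3396, 0.037]
ee_rot: [0.0, 1.0, -0.026, 0.0]
contact_force: [0.4, 0.1, -2.9]
width: 0.011
gripper_force: 78.3
```

Request:
move_arm --steps '[[[0, 0, 0], [0, 0, 0], 0.4], [[0, 0, 0], [0, 0, 0], 0.4], [[0, 0, 0], [0, 0, 0], 0.4], [[0, 0, 0], [0, 0, 0], 0.4], [[0, 0, -0.8], [0, 0, 0], 0.4], [[0, 0, -1.8], [0, 0, 0], 0.4], [[0, 0, -2.8], [0, 0, 0], 0.4], [[0, 0, -3.8], [0, 0, 0], 0.4], [[0, 0, -4.5], [0, 0, 0], 1], [[0, 0, -4.5], [0, 0, 0], 1]]'

```text
clock: 6.35
position: [0.5036, -0.3406, 0.2679]
ee_rot: [0.003, 1.0, -0.026, 0.004]
contact_force: [0.5, -0.0, 0.1]
width: 0.0621
gripper_force: 0.0
```

```bash
python3 - <<'E'
from h import *
snap('wrist','w3')
E
```

```text
(no output)
```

View pics/w3.png

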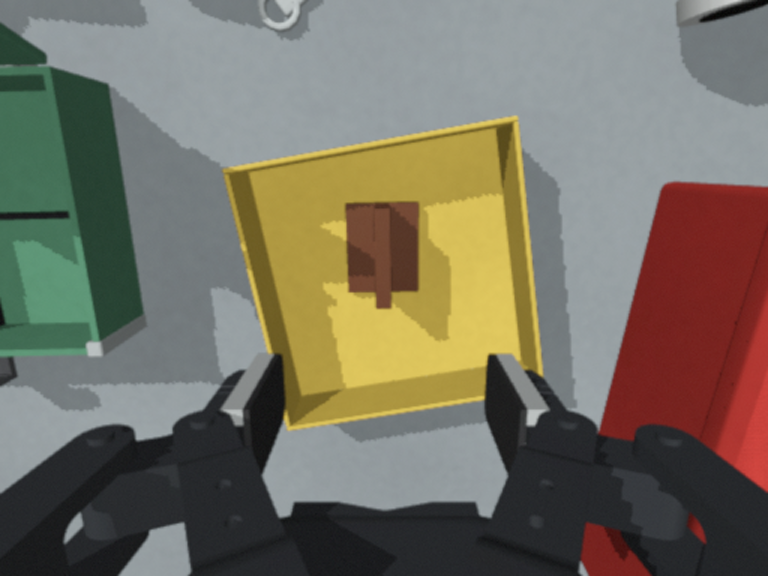

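The offcut stands in the middle of the bin at (383,250). On to the board.

```bash
python3 - <<'E'
from h import *
go([.50,.34,.30])
E
```

```text
shift [ -0.76 -13.58  -0.75] turn [0. 0. 0.]
```

Request:
move_arm --steps '[[[0, -1, -0.7], [0, 0, 0], 1], [[-0.1, -2, -0.7], [0, 0, 0], 1], [[-0.1, -3, -0.7], [0, 0, 0], 1], [[-0.2, -4, -0.7], [0, 0, 0], 1], [[-0.2, -5, -0.7], [0, 0, 0], 1], [[-0.3, -6, -0.7], [0, 0, 0], 1], [[-0.3, -7, -0.7], [0, 0, 0], 1], [[-0.4, -8, -0.7], [0, 0, 0], 1], [[-0.5, -9, -0.7], [0, 0, 0], 1], [[-0.6, -10, -0.7], [0, 0, 0], 1], [[-0.7, -11, -0.7], [0, 0, 0], 1], [[-0.75, -12, -0.7], [0, 0, 0], 1]]'

```text
clock: 7.6
position: [0.4945, 0.2523, 0.2951]
ee_rot: [0.0, 1.0, -0.026, -0.001]
contact_force: [0.9, 0.9, 0.3]
width: 0.0856
gripper_force: 0.0
```

Request:
move_arm --steps '[[[0, -1, 0], [0, 0, 0], 1], [[0, -2, 0], [0, 0, 0], 1], [[0, -2, 0], [0, 0, 0], 1], [[0, -2, 0], [0, 0, 0], 1], [[0, -2, 0], [0, 0, 0], 1]]'

```text
clock: 8.1
position: [0.5009, 0.3493, 0.2952]
ee_rot: [0.001, 1.0, -0.027, -0.001]
contact_force: [-0.2, 0.6, 0.2]
width: 0.0857
gripper_force: 0.0
```

```bash
python3 - <<'E'
from h import *
snap('wrist','w4');p,r=pose();np.savez('w4.npz',p=p,q=r.as_quat());print(p,env.sense()['joints'])
E
```

```text
[0.50119445 0.34892395 0.29560809] [-0.2440115   0.41120874 -0.6207443   1.51243442  0.24458116  1.29773067
 -2.51724937]
```

View pics/w4.png

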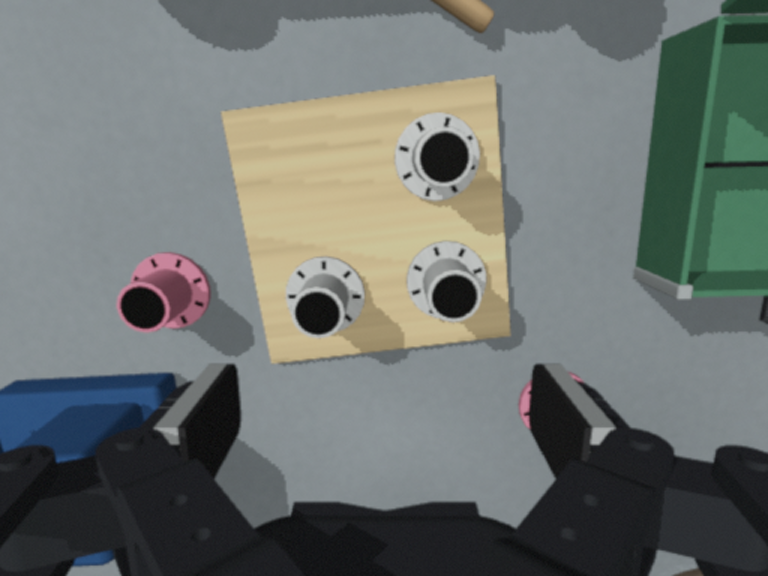

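Three castings stand on the board, tube tops at (444,157), (319,312), (454,296). I'll turn the hand by half a turn so the wrist camera stays away from the lid.

Request:
move_arm --steps '[[[0, 0, 0], [0, 0, 8], 1], [[0, 0, 0], [0, 0, 16], 1], [[0, 0, 0], [0, 0, 24], 1], [[0, 0, 0], [0, 0, 32], 1], [[0, 0, 0], [0, 0, 40], 1], [[0, 0, 0], [0, 0, 48], 1], [[0, 0, 0], [0, 0, 56], 1], [[0, 0, 0], [0, 0, 64], 1], [[0, 0, 0], [0, 0, 72], 1], [[0, 0, 0], [0, 0, 80], 1], [[0, 0, 0], [0, 0, 88], 1], [[0, 0, 0], [0, 0, 92], 1]]'

```text
clock: 9.35
position: [0.5064, 0.3464, 0.2909]
ee_rot: [0.007, 0.798, -0.603, -0.012]
contact_force: [30.4, -123.9, 64.0]
width: 0.0855
gripper_force: 0.0
```

Request:
move_arm --steps '[[[0, 0, 0], [0, 0, 8], 1], [[0, 0, 0], [0, 0, 16], 1], [[0, 0, 0], [0, 0, 24], 1], [[0, 0, 0], [0, 0, 32], 1], [[0, 0, 0], [0, 0, 40], 1], [[0, 0, 0], [0, 0, 48], 1], [[0, 0, 0], [0, 0, 56], 1], [[0, 0, 0], [0, 0, 64], 1], [[0, 0, 0], [0, 0, 72], 1], [[0, 0, 0], [0, 0, 80], 1], [[0, 0, 0], [0, 0, 87], 1], [[0, 0, 0], [0, 0, 87], 1]]'

```text
clock: 10.55
position: [0.4942, 0.1245, 0.1576]
ee_rot: [0.06, -0.517, 0.848, 0.103]
contact_force: [-0.7, -0.5, -0.2]
width: 0.0854
gripper_force: 0.0
```

```bash
python3 - <<'E'
from h import *
np.set_printoptions(precision=4,suppress=True)
a=np.load('w4.npz');W=cam('wrist',(a['p'],Ro.from_quat(a['q'])))
for n,t,f in(('A',(444,157),(438,157)),('B',(319,312),(325,297)),('C',(454,296),(446,281))): print(n,hit(W,t[0]/1.5,t[1]/1.5,.066),hit(W,f[0]/1.5,f[1]/1.5,.012))
print(env.sense()['joints'],pose()[0])
X=hit(W,444/1.5,157/1.5,.066)
go([X[0],X[1],.12],yaw=np.radians(88.2));go([X[0],X[1],.027],yaw=np.radians(88.2))
E
```

```text
A [0.5674 0.3007 0.066 ] [0.5675 0.2993 0.012 ]
B [0.4526 0.4041 0.066 ] [0.4497 0.4058 0.012 ]
C [0.4599 0.2952 0.066 ] [0.4587 0.2949 0.012 ]
[-1.1294  0.7587  1.4405  2.0452 -1.0322  1.3109 -2.8572] [0.4942 0.1245 0.1576]
shift [-3.56  0.18  1.56] turn [12.6  7.1 64.2]
shift [-3.17 -0.03  3.37] turn [12.6  7.1 64.2]
```

The IK ran against joint limits that way (j7 at -2.857) and there was a force spike. I'm checking the scene before untangling.

```bash
python3 - <<'E'
from h import *
np.set_printoptions(precision=3,suppress=True)
s=env.sense();print(s['contact_force'],s['torque'],s['effort'],pose()[1].as_matrix())
snap('side','s1')
E
```

```text
[-0.698 -0.526 -0.209] [-0.306  0.034 -0.006] [ -2.576 -42.956  19.664 -20.631  -0.83    1.236   0.   ] [[-0.458 -0.889 -0.005]
 [-0.864  0.444  0.238]
 [-0.209  0.113 -0.971]]
```

View pics/s1.png

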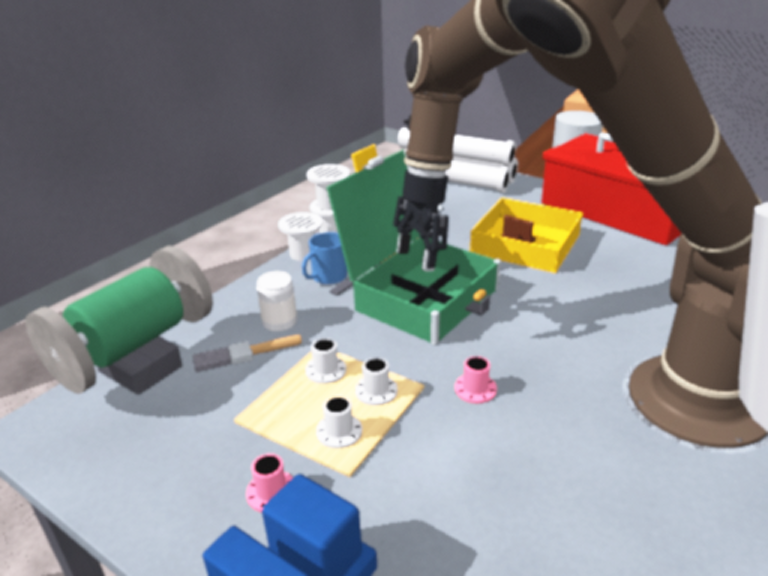

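Nothing was disturbed: castings, case, bin and offcut are unchanged. Unwind slowly the other way.

```bash
cat >> h.py <<'E'
def dx(t): # tool down, tool x along world angle t (deg)
    t=np.radians(t);return down(t-np.pi/2)
E
python3 - <<'E'
from h import *
print(dx(0).as_matrix().round(2)); go([.48,.15,.28],R=dx(-90)); go([.48,.18,.30],R=dx(-45))
E
```

```text
[[ 1.  0.  0.]
 [ 0. -1.  0.]
 [ 0.  0. -1.]]
shift [-0.89  0.76 -2.26] turn [  3.6  13.4 -27.5]
shift [-1.49  1.07 -2.51] turn [ -1.9  14.6 -72.3]
```

Request:
move_arm --steps '[[[-0.1, 0.1, -0.3], [0.5, 2, -4], 1], [[-0.2, 0.2, -0.6], [1, 4, -8], 1], [[-0.3, 0.3, -0.9], [1.5, 6, -12], 1], [[-0.4, 0.4, -1.2], [2, 8, -16], 1], [[-0.6, 0.5, -1.6], [2.6, 10, -20], 1], [[-0.8, 0.6, -2], [3.2, 12, -24], 1], [[-0.9, 0.76, -2.26], [3.6, 13.4, -27.5], 1], [[-0.9, 0.76, -2.26], [3.6, 13.4, -27.5], 1], [[-0.9, 0.76, -2.26], [3.6, 13.4, -27.5], 1], [[-0.9, 0.76, -2.26], [3.6, 13.4, -27.5], 1]]'

```text
clock: 11.6
position: [0.5003, 0.1461, 0.2648]
ee_rot: [0.001, 0.717, -0.697, -0.01]
contact_force: [0.3, -0.2, -0.6]
width: 0.0854
gripper_force: 0.0
```

```bash
python3 - <<'E'
from h import *
np.set_printoptions(precision=3,suppress=True)
s=env.sense();print(s['joints'],s['position'],s['contact_force']); go([.50,.15,.30],R=dx(-45)); go([.50,.15,.30],R=dx(0))
E
```

```text
[-1.354  0.549  1.44   1.844 -0.582  1.289 -2.857] [0.5   0.146 0.265] [ 0.333 -0.175 -0.621]
shift [-0.09  0.01 -0.7 ] turn [  0.5   1.1 -43.3]
shift [-0.09  0.01 -0.7 ] turn [  0.1   1.3 -88.3]
```

Request:
move_arm --steps '[[[0, 0, -0.3], [0, 0, -5], 1], [[0, 0, -0.7], [0, 1, -10], 1], [[0, 0, -0.7], [0, 1, -15], 1], [[0, 0, -0.7], [0, 1, -20], 1], [[0, 0, -0.7], [0, 1, -25], 1], [[0, 0, -0.7], [0, 1, -30], 1], [[0, 0, -0.7], [0, 1, -35], 1], [[0, 0, -0.7], [0, 1, -43], 1], [[0, 0, -0.7], [0, 1, -43], 1]]'

```text
clock: 12.5
position: [0.5009, 0.1457, 0.2999]
ee_rot: [0.003, 0.923, -0.384, -0.004]
contact_force: [-0.5, 0.4, -0.4]
width: 0.0854
gripper_force: 0.0
```

```bash
python3 - <<'E'
from h import *
np.set_printoptions(precision=3,suppress=True)
s=env.sense();print(s['joints'],s['position'],s['contact_force']);  go([.50,.15,.30],R=dx(0)); go([.50,.15,.30],R=dx(60))
E
```

```text
[-1.341  0.366  1.278  1.792 -0.366  1.269 -2.324] [0.501 0.146 0.3  ] [-0.529  0.359 -0.415]
shift [-0.07 -0.05 -0.  ] turn [  0.3   0.4 -45.1]
shift [-0.07 -0.05 -0.  ] turn [   0.1    0.6 -105.1]
```

Request:
move_arm --steps '[[[0, 0, 0], [0, 0, -7], 1], [[0, 0, 0], [0, 0, -14], 1], [[0, 0, 0], [0, 0, -21], 1], [[0, 0, 0], [0, 0, -28], 1], [[0, 0, 0], [0, 0, -35], 1], [[0, 0, 0], [0, 0, -42], 1], [[0, 0, 0], [0, 0, -49], 1], [[0, 0, 0], [0, 0, -56], 1], [[0, 0, 0], [0, 0, -63], 1], [[0, 0, 0], [0, 0, -70], 1], [[0, 0, 0], [0, 0, -77], 1], [[0, 0, 0], [0, 0, -84], 1]]'

```text
clock: 13.7
position: [0.501, 0.146, 0.2997]
ee_rot: [-0.0, 0.943, 0.332, -0.005]
contact_force: [-0.1, 0.1, -0.2]
width: 0.0853
gripper_force: 0.0
```

Request:
move_arm --steps '[[[0, 0, 0], [0, 0, -7], 1], [[0, 0, 0], [0, 0, -14], 1], [[0, 0, 0], [0, 0, -21], 1], [[0, 0, 0], [0, 0, -28], 1], [[0, 0, 0], [0, 0, -35], 1], [[0, 0, 0], [0, 0, -42], 1], [[0, 0, 0], [0, 0, -49], 1], [[0, 0, 0], [0, 0, -56], 1], [[0, 0, 0], [0, 0, -63], 1], [[0, 0, 0], [0, 0, -70], 1], [[0, 0, 0], [0, 0, -77], 1], [[0, 0, 0], [0, 0, -84], 1]]'

```text
clock: 14.9
position: [0.5009, 0.1459, 0.2995]
ee_rot: [-0.004, 0.479, 0.878, -0.004]
contact_force: [0.3, -0.0, -0.1]
width: 0.0851
gripper_force: 0.0
```

```bash
python3 - <<'E'
from h import *
np.set_printoptions(precision=3,suppress=True)
s=env.sense();print(s['joints'],s['position'],s['contact_force']);X=[.567,.300]
go([.50,.25,.30],R=dx(178.2)); go(X+[.15],R=dx(178.2)); go(X+[.027],R=dx(178.2))
E
```

```text
[-0.924  0.2    0.653  1.774 -0.128  1.222  0.338] [0.501 0.146 0.299] [ 0.321 -0.01  -0.122]
shift [ 1.76  1.11 -0.02] turn [ -0.5  -0.4 -55.4]
shift [1.87 2.81 2.97] turn [ -0.5  -0.4 -55.4]
shift [1.86 2.84 5.43] turn [ -0.5  -0.4 -55.4]
```

Request:
move_arm --steps '[[[0.2, 0.3, 0], [0, 0, -7], 1], [[0.4, 0.6, 0], [0, 0, -14], 1], [[0.6, 0.9, 0], [0, 0, -21], 1], [[0.9, 1.3, 0], [0, 0, -28], 1], [[1.2, 1.7, 0], [0, 0, -35], 1], [[1.5, 2.2, 0], [0, 0, -42], 1], [[1.85, 2.8, 0], [0, 0, -49], 1], [[1.85, 2.8, 0], [0, 0, -55.4], 1], [[1.85, 2.8, 1], [-0.4, -0.4, -55.4], 1], [[1.85, 2.8, 2], [-0.5, -0.4, -55.4], 1], [[1.85, 2.8, 2.9], [-0.5, -0.4, -55.4], 1], [[1.85, 2.8, 2.9], [-0.5, -0.4, -55.4], 1]]'

```text
clock: 16.1
position: [0.5634, 0.2972, 0.1472]
ee_rot: [-0.005, 0.018, 1.0, -0.003]
contact_force: [-0.1, -0.3, -0.2]
width: 0.0856
gripper_force: 0.0
```

```bash
python3 - <<'E'
from h import *
np.set_printoptions(precision=3,suppress=True)
W=snap('wrist','w5');s=env.sense();print(s['joints'],s['position'],s['contact_force']);X=[.567,.300]
go(X+[.027],R=dx(178.2));print(1.5*proj(W,X+[.066]))
E
```

```text
[-0.833  0.531  0.39   1.66  -0.23   1.001  1.171] [0.566 0.298 0.151] [ 0.952 -0.171  0.321]
shift [-0.03  0.04  2.49] turn [-0.2 -0.2 -0.2]
[393.067 311.413]
```

View pics/w5.png

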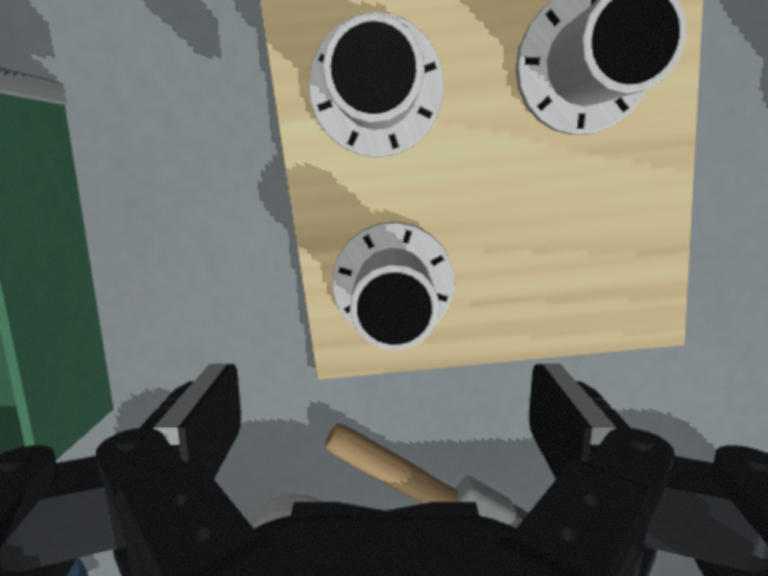

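Casting A top at (395,308), within about 1 mm of the prediction. Grip it.

Request:
move_arm --steps '[[[0, 0.04, 1], [0, 0, 0], 1], [[0, 0.04, 2], [0, 0, 0], 1], [[0, 0.04, 2.48], [0, 0, 0], 1], [[0, 0.04, 2.48], [0, 0, 0], 1], [[0, 0.04, 2.48], [0, 0, 0], 1], [[0, 0.04, 2.48], [0, 0, 0], 0], [[0, 0.04, 2.48], [0, 0, 0], 0], [[0, 0.04, 2.48], [0, 0, 0], 0], [[0, 0.04, 2.48], [0, 0, 0], 0], [[0, 0.04, 2.48], [0, 0, 0], 0]]' --force 70

```text
clock: 17.15
position: [0.5689, 0.3025, 0.0326]
ee_rot: [0.002, 0.015, 1.0, 0.001]
contact_force: [-1.7, -1.4, 8.8]
width: 0.0427
gripper_force: 70.8
```

```bash
cat >> h.py <<'E'
def case(x,y,z): # case own -> world
    t=np.radians(-1.8);return np.array([.5458+x*np.cos(t)-y*np.sin(t),-.0075+x*np.sin(t)+y*np.cos(t),z])
E
python3 - <<'E'
from h import *
print(pose()[0]);B=pose()
go([B[0][0],B[0][1],.16]);go(case(.0475,.0595,.16),R=dx(178.2)); go(case(.0475,.0595,B[0][2]-.001),R=dx(178.2))
E
```

```text
[0.56890962 0.30247014 0.03264719]
shift [-0.01  0.01 -2.55] turn [0. 0. 0.]
shift [-0.69 -5.01 -2.56] turn [0.2 0.2 0.1]
shift [-0.68 -5.02  0.01] turn [0.2 0.2 0.1]
```

Request:
move_arm --steps '[[[0, 0, -1], [0, 0, 0], 0], [[0, 0, -2], [0, 0, 0], 0], [[0, 0, -2.55], [0, 0, 0], 0], [[-0.1, -1, -2.55], [0, 0, 0], 0], [[-0.25, -1.9, -2.55], [0, 0, 0], 0], [[-0.4, -2.8, -2.55], [0, 0, 0], 0], [[-0.5, -3.7, -2.55], [0, 0, 0], 0], [[-0.6, -4.5, -2.55], [0, 0, 0], 0], [[-0.68, -5, -2.55], [0, 0, 0], 0], [[-0.68, -5, -2.55], [0, 0, 0], 0], [[-0.68, -5, -2.55], [0, 0, 0], 0]]'

```text
clock: 18.25
position: [0.5939, 0.0506, 0.158]
ee_rot: [0.001, 0.016, 1.0, 0.001]
contact_force: [0.6, 0.6, -3.8]
width: 0.0425
gripper_force: 72.4
```

```bash
python3 - <<'E'
from h import *
s=env.sense();print(s['position'],s['width'],s['gripper_force'],s['contact_force'])
W=snap('wrist','w6')
go(case(.0475,.0595,.0295),R=dx(178.2))
E
```

```text
[0.59386375 0.05062442 0.15802654] 0.04253456615893965 72.37441062927246 [ 0.59896951  0.59099198 -3.82235211]
shift [-0.02 -0.03  2.57] turn [0.1 0.1 0.1]
```

View pics/w6.png

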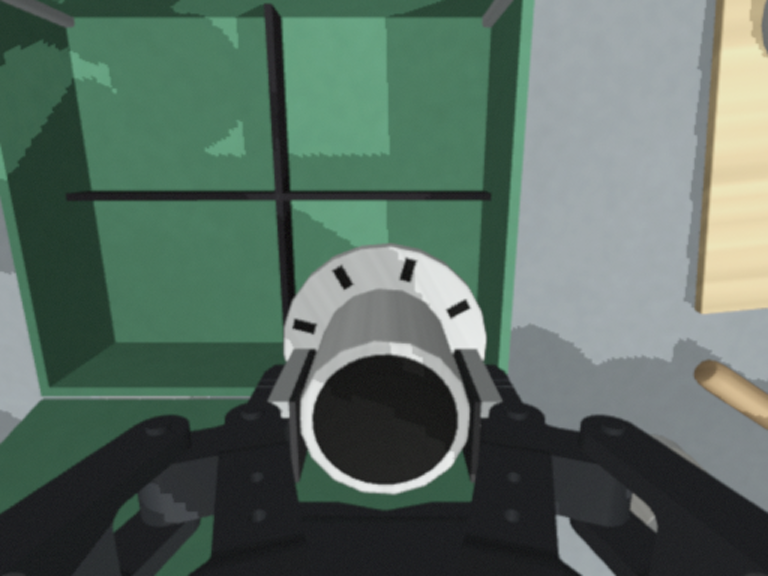

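The casting hangs upright and centred in the hand over the far-left compartment. Lower it.

Request:
move_arm --steps '[[[0, -0.03, 0.8], [0, 0, 0], 0], [[0, -0.03, 1.6], [0, 0, 0], 0], [[0, -0.03, 2.2], [0, 0, 0], 0], [[0, -0.03, 2.4], [0, 0, 0], 0], [[0, -0.03, 2.5], [0, 0, 0], 0], [[0, -0.03, 2.57], [0, 0, 0], 0], [[0, -0.03, 2.57], [0, 0, 0], 0]]'

```text
clock: 19.0
position: [0.5951, 0.0501, 0.0303]
ee_rot: [0.002, 0.015, 1.0, 0.001]
contact_force: [-0.5, 0.3, -3.2]
width: 0.0424
gripper_force: 72.4
```

Request:
move_arm --steps '[[[0, 0, 0.04], [0, 0, 0], 0], [[0, 0, 0.04], [0, 0, 0], 0], [[0, 0, 0.04], [0, 0, 0], 0.7], [[0, 0, 0.04], [0, 0, 0], 0.7], [[0, 0, 0.04], [0, 0, 0], 0.7], [[0, 0, 0.04], [0, 0, 0], 0.7], [[0, 0, -1], [0, 0, 0], 0.7], [[0, 0, -2], [0, 0, 0], 0.7], [[0, 0, -3], [0, 0, 0], 0.8], [[0, 0, -3], [0, 0, 0], 1]]'

```text
clock: 20.0
position: [0.5977, 0.0492, 0.1862]
ee_rot: [0.006, 0.015, 1.0, 0.002]
contact_force: [0.6, 0.3, -1.2]
width: 0.0805
gripper_force: 0.0
```

```bash
python3 - <<'E'
from h import *
s=env.sense();print(s['position'],s['joints'].round(2));X=[.459,.2935]
go(X+[.18],R=dx(178.2));go(X+[.032],R=dx(178.2))
E
```

```text
[0.5976909  0.04920156 0.18624328] [-0.5   0.42  0.46  1.75 -0.22  1.01  1.58]
shift [2.92 4.8  0.1 ] turn [0.2 0.7 0. ]
shift [2.96 4.79 3.06] turn [0.2 0.7 0. ]
```

Request:
move_arm --steps '[[[0.5, 0.8, 0], [0, 0, 0], 1], [[1, 1.6, 0], [0, 0, 0], 1], [[1.5, 2.4, 0], [0, 0, 0], 1], [[2, 3.3, 0], [0, 0, 0], 1], [[2.5, 4.1, 0], [0, 0, 0], 1], [[2.92, 4.8, 0], [0, 0, 0], 1], [[2.92, 4.8, 0.6], [0, 0.6, 0], 1], [[2.92, 4.8, 0.6], [0, 0.6, 0], 1], [[2.92, 4.8, 0.6], [0, 0.6, 0], 1]]'

```text
clock: 20.9
position: [0.4554, 0.2926, 0.1491]
ee_rot: [-0.005, 0.016, 1.0, -0.0]
contact_force: [1.0, -0.2, -0.0]
width: 0.085
gripper_force: 0.0
```

```bash
cat >> h.py <<'E'
def mouth(X,name,z=.066): # dark tube mouth nearest to expected place -> world xy
    W=snap('wrist',name);im=cv2.imread(f'pics/{name}.png');m=(im.max(2)<45).astype(np.uint8)
    e=1.5*proj(W,[X[0],X[1],z]);k,lab,st,ce=cv2.connectedComponentsWithStats(m)
    i=min((i for i in range(1,k) if 1500<st[i,4]<15000 and .7<st[i,2]/st[i,3]<1.5),key=lambda i:np.hypot(*(ce[i]-e)))
    c=st[i,:2]+st[i,2:4]/2;w=hit(W,c[0]/1.5,c[1]/1.5,z);print('expected px',e,'found',c,st[i],'world',w);return w
E
python3 - <<'E'
from h import *
np.set_printoptions(precision=4,suppress=True)
print(pose()[0]);w=mouth([.459,.2935],'w7')
go([w[0],w[1],.032],R=dx(178.2))
E
```

```text
[0.4554 0.2926 0.1491]
expected px [388.1141 310.3604] found [391. 308.] [ 355  274   72   68 3886] world [0.4578 0.2949 0.066 ]
shift [-0.05  0.05  2.36] turn [ 0.  -0.4 -0.1]
```

Request:
move_arm --steps '[[[-0.05, 0.05, 1], [0, 0, 0], 1], [[-0.05, 0.05, 2], [0, 0, 0], 1], [[-0.05, 0.05, 2.4], [0, 0, 0], 1], [[-0.05, 0.05, 2.4], [0, 0, 0], 1], [[-0.05, 0.05, 2.4], [0, 0, 0], 1], [[-0.05, 0.05, 2.4], [0, 0, 0], 0], [[-0.05, 0.05, 2.4], [0, 0, 0], 0], [[-0.05, 0.05, 2.4], [0, 0, 0], 0], [[-0.05, 0.05, 2.4], [0, 0, 0], 0], [[-0.05, 0.05, 2.4], [0, 0, 0], 0]]' --force 70

```text
clock: 21.95
position: [0.4576, 0.2968, 0.0309]
ee_rot: [-0.003, 0.015, 1.0, 0.001]
contact_force: [-1.5, -0.6, 10.2]
width: 0.0426
gripper_force: 69.8
```

```bash
python3 - <<'E'
from h import *
B=pose();print(B[0]);X=B[0]
go([X[0],X[1],.17],R=dx(178.2));go(case(-.0485,.0595,.17),R=dx(178.2)); go(case(-.0485,.0595,X[2]-.003),R=dx(178.2))
E
```

```text
[0.45764274 0.29678282 0.03092815]
shift [ 0.02  0.01 -2.78] turn [ 0.2 -0.4  0.1]
shift [-0.96 -4.83 -2.8 ] turn [ 0.2 -0.4  0.1]
shift [-0.98 -4.84  0.04] turn [ 0.2 -0.4  0.1]
```

Request:
move_arm --steps '[[[0, 0, -1], [0, 0, 0], 0], [[0, 0, -2], [0, 0, 0], 0], [[0, 0, -2.78], [0, -0.4, 0], 0], [[-0.15, -0.9, -2.78], [0, -0.4, 0], 0], [[-0.35, -1.8, -2.78], [0, -0.4, 0], 0], [[-0.55, -2.7, -2.78], [0, -0.4, 0], 0], [[-0.75, -3.6, -2.78], [0, -0.4, 0], 0], [[-0.9, -4.4, -2.78], [0, -0.4, 0], 0], [[-0.96, -4.83, -2.78], [0, -0.4, 0], 0], [[-0.96, -4.83, -2.78], [0, -0.4, 0], 0], [[-0.96, -4.83, -2.78], [0, -0.4, 0], 0]]'

```text
clock: 23.05
position: [0.4984, 0.0533, 0.1677]
ee_rot: [-0.001, 0.016, 1.0, 0.001]
contact_force: [0.4, 0.2, -2.8]
width: 0.0426
gripper_force: 73.0
```

```bash
python3 - <<'E'
from h import *
s=env.sense();print(s['position'],s['width'],s['gripper_force'],s['contact_force'])
go(case(-.0485,.0595,.0285),R=dx(178.2))
E
```

```text
[0.49844692 0.05327712 0.16768738] 0.042558370932670925 72.95060634613037 [ 0.39797787  0.19360393 -2.82918011]
shift [-0.02 -0.    2.78] turn [ 0.1 -0.1  0. ]
```

Request:
move_arm --steps '[[[-0.02, 0, 0.8], [0, 0, 0], 0], [[-0.02, 0, 1.6], [0, 0, 0], 0], [[-0.02, 0, 2.3], [0, 0, 0], 0], [[-0.02, 0, 2.6], [0, 0, 0], 0], [[-0.02, 0, 2.75], [0, 0, 0], 0], [[-0.02, 0, 2.79], [0, 0, 0], 0], [[-0.02, 0, 2.79], [0, 0, 0], 0]]'

```text
clock: 23.75
position: [0.4997, 0.0547, 0.0285]
ee_rot: [-0.001, 0.014, 1.0, 0.001]
contact_force: [0.4, -0.1, -3.8]
width: 0.0425
gripper_force: 73.3
```

Request:
move_arm --steps '[[[0, 0, 0.04], [0, 0, 0], 0], [[0, 0, 0.04], [0, 0, 0], 0], [[0, 0, 0.04], [0, 0, 0], 0]]'

```text
clock: 24.05
position: [0.5006, 0.0546, 0.0279]
ee_rot: [0.0, 0.015, 1.0, 0.002]
contact_force: [-4.4, 1.5, 13.5]
width: 0.0423
gripper_force: 75.0
```

In contact with the floor. Release, retreat, then on to B.

Request:
move_arm --steps '[[[0, 0, 0], [0, 0, 0], 0.7], [[0, 0, 0], [0, 0, 0], 0.7], [[0, 0, 0], [0, 0, 0], 0.7], [[0, 0, 0], [0, 0, 0], 0.7], [[0, 0, -1], [0, 0, 0], 0.7], [[0, 0, -2], [0, 0, 0], 0.7], [[0, 0, -3], [0, 0, 0], 0.8], [[0, 0, -3], [0, 0, 0], 1]]'

```text
clock: 24.85
position: [0.5035, 0.0534, 0.1821]
ee_rot: [0.004, 0.015, 1.0, 0.002]
contact_force: [0.4, 1.6, 0.3]
width: 0.0806
gripper_force: 0.0
```

```bash
python3 - <<'E'
from h import *
s=env.sense();print(s['position'],s['joints'].round(2));X=[.451,.405]
go(X+[.18],R=dx(178.2));go(X+[.15],R=dx(178.2))
E
```

```text
[0.50349564 0.05342938 0.18212627] [-0.62  0.27  0.51  1.97 -0.17  0.93  1.51]
shift [1.27 7.   0.06] turn [0.3 0.5 0. ]
shift [1.27 6.99 0.66] turn [0.3 0.5 0. ]
```

Request:
move_arm --steps '[[[0.15, 0.9, 0], [0, 0, 0], 1], [[0.3, 1.8, 0], [0, 0, 0], 1], [[0.45, 2.7, 0], [0, 0, 0], 1], [[0.6, 3.6, 0], [0, 0, 0], 1], [[0.8, 4.5, 0], [0, 0, 0], 1], [[1, 5.4, 0], [0, 0, 0], 1], [[1.2, 6.3, 0], [0, 0, 0], 1], [[1.27, 7, 0], [0, 0, 0], 1], [[1.27, 7, 0.66], [0, 0.4, 0], 1], [[1.27, 7, 0.66], [0, 0.4, 0], 1], [[1.27, 7, 0.66], [0, 0.4, 0], 1]]'

```text
clock: 25.95
position: [0.4468, 0.4037, 0.143]
ee_rot: [-0.005, 0.016, 1.0, -0.001]
contact_force: [0.0, -0.0, 0.8]
width: 0.0855
gripper_force: 0.0
```

```bash
python3 - <<'E'
from h import *
np.set_printoptions(precision=4,suppress=True)
print(pose()[0]);w=mouth([.451,.405],'w8')
go([w[0],w[1],.032],R=dx(178.2))
E
```

```text
[0.4468 0.4037 0.143 ]
expected px [389.124  315.4718] found [390.  313.5] [ 353  278   74   71 4111] world [0.45   0.4054 0.066 ]
shift [-0.07  0.03  2.24] turn [ 0.  -0.5 -0. ]
```

Request:
move_arm --steps '[[[-0.06, 0.03, 1], [0, 0, 0], 1], [[-0.06, 0.03, 1.8], [0, 0, 0], 1], [[-0.06, 0.03, 2.26], [0, 0, 0], 1], [[-0.06, 0.03, 2.26], [0, 0, 0], 1], [[-0.06, 0.03, 2.26], [0, 0, 0], 1], [[-0.06, 0.03, 2.26], [0, 0, 0], 0], [[-0.06, 0.03, 2.26], [0, 0, 0], 0], [[-0.06, 0.03, 2.26], [0, 0, 0], 0], [[-0.06, 0.03, 2.26], [0, 0, 0], 0], [[-0.06, 0.03, 2.26], [0, 0, 0], 0]]' --force 70

```text
clock: 27.0
position: [0.4496, 0.4073, 0.0323]
ee_rot: [-0.003, 0.015, 1.0, 0.002]
contact_force: [-0.6, -1.8, 9.4]
width: 0.0426
gripper_force: 70.1
```

```bash
python3 - <<'E'
from h import *
B=pose();print(B[0]);X=B[0]
go([X[0],X[1],.18],R=dx(178.2));go(case(-.0485,-.0595,.18),R=dx(178.2)); go(case(-.0485,-.0595,X[2]-.003),R=dx(178.2))
E
```

```text
[0.44958545 0.40728868 0.03233372]
shift [ 0.02  0.01 -2.95] turn [ 0.2 -0.4  0.1]
shift [-1.18 -9.41 -2.99] turn [ 0.2 -0.4  0.1]
shift [-1.2  -9.42  0.02] turn [ 0.2 -0.4  0.1]
```

Request:
move_arm --steps '[[[0, 0, -1], [0, 0, 0], 0], [[0, 0, -2], [0, 0, 0], 0], [[0, 0, -2.95], [0, -0.4, 0], 0], [[-0.1, -0.9, -2.95], [0, -0.4, 0], 0], [[-0.25, -1.8, -2.95], [0, -0.4, 0], 0], [[-0.35, -2.7, -2.95], [0, -0.4, 0], 0], [[-0.45, -3.6, -2.95], [0, -0.4, 0], 0], [[-0.55, -4.5, -2.95], [0, -0.4, 0], 0], [[-0.7, -5.4, -2.95], [0, -0.4, 0], 0], [[-0.8, -6.3, -2.95], [0, -0.4, 0], 0], [[-0.95, -7.2, -2.95], [0, -0.4, 0], 0], [[-1.05, -8.1, -2.95], [0, -0.4, 0], 0]]'

```text
clock: 28.2
position: [0.4903, -0.0016, 0.1776]
ee_rot: [-0.0, 0.015, 1.0, 0.001]
contact_force: [1.1, -0.3, -3.0]
width: 0.0424
gripper_force: 72.3
```

Request:
move_arm --steps '[[[-0.1, -0.7, 0], [0, 0, 0], 0], [[-0.13, -1.3, 0], [0, 0, 0], 0], [[-0.13, -1.3, 0], [0, 0, 0], 0], [[-0.13, -1.3, 0], [0, 0, 0], 0]]'

```text
clock: 28.6
position: [0.4946, -0.0655, 0.1772]
ee_rot: [-0.001, 0.016, 1.0, 0.001]
contact_force: [0.3, 0.3, -2.5]
width: 0.0423
gripper_force: 72.4
```

```bash
python3 - <<'E'
from h import *
s=env.sense();print(s['position'],s['width'],s['gripper_force'],s['contact_force'])
go(case(-.0485,-.0595,.0295),R=dx(178.2))
E
```

```text
[ 0.49461687 -0.06546851  0.17718006] 0.042267321151717795 72.3941159248352 [ 0.29808847  0.29242909 -2.46866014]
shift [-0.02 -0.    2.95] turn [ 0.1 -0.1 -0. ]
```

Request:
move_arm --steps '[[[-0.02, 0, 0.8], [0, 0, 0], 0], [[-0.02, 0, 1.6], [0, 0, 0], 0], [[-0.02, 0, 2.3], [0, 0, 0], 0], [[-0.02, 0, 2.7], [0, 0, 0], 0], [[-0.02, 0, 2.9], [0, 0, 0], 0], [[-0.02, 0, 2.96], [0, 0, 0], 0], [[-0.02, 0, 2.98], [0, 0, 0], 0], [[-0.02, 0, 2.99], [0, 0, 0], 0]]'

```text
clock: 29.4
position: [0.495, -0.0632, 0.0292]
ee_rot: [-0.001, 0.014, 1.0, 0.002]
contact_force: [-10.9, 2.7, 23.6]
width: 0.0426
gripper_force: 75.0
```

Request:
move_arm --steps '[[[0, 0, 0], [0, 0, 0], 0.7], [[0, 0, 0], [0, 0, 0], 0.7], [[0, 0, 0], [0, 0, 0], 0.7], [[0, 0, 0], [0, 0, 0], 0.7], [[0, 0, -1], [0, 0, 0], 0.7], [[0, 0, -2], [0, 0, 0], 0.7], [[0, 0, -3], [0, 0, 0], 0.8], [[0, 0, -4], [0, 0, 0], 1], [[0, 0, -5], [0, 0, 0], 1], [[0.1, -0.9, -6], [0, 0, 0], 1], [[0.1, -0.9, -6.3], [0, 0, 0], 1], [[0.1, -0.9, -6.3], [0, 0, 0], 1]]'

```text
clock: 30.6
position: [0.4909, -0.113, 0.3466]
ee_rot: [0.003, 0.017, 1.0, 0.001]
contact_force: [0.7, -0.1, -0.4]
width: 0.0854
gripper_force: 0.0
```

```bash
python3 - <<'E'
from h import *
snap('wrist','w9');p,r=pose();print(p,env.sense()['joints']);np.savez('w9.npz',p=p,q=r.as_quat())
snap('side','s2')
E
```

```text
[ 0.4903312  -0.11123198  0.34418415] [-0.46189252  0.11399418  0.66290116  1.75176096 -0.07502669  1.29838209
  1.75663742]
```

View pics/w9.png

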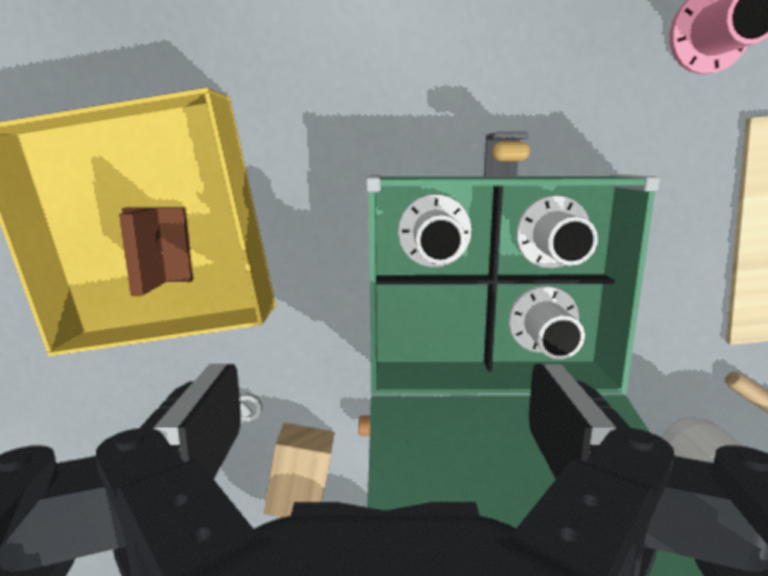

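View pics/s2.png

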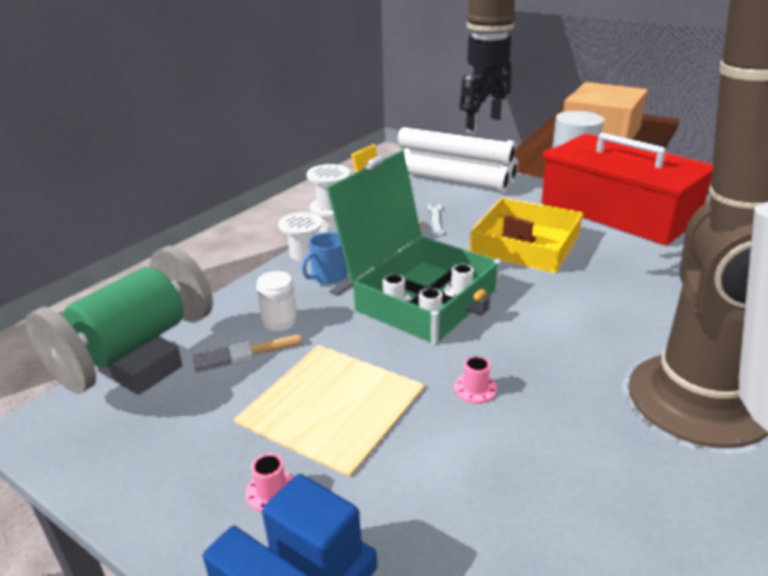

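All three castings stand flat in their compartments: tops at (438,240), (572,241), (561,337). The board is empty and the lid is still open. Next is the lid: estimate its angle and plan to hook behind the tab.

```bash
cat >> h.py <<'E'
def lid(phi,r,h,dx=0,y=0): # world point at r along the lid, h above underside, dx extra case x
    return case(.1-r*np.cos(phi)+h*np.sin(phi)+dx,y,.0705+r*np.sin(phi)+h*np.cos(phi))
E
python3 - <<'E'
from h import *
np.set_printoptions(precision=2,suppress=True)
for f in(1.72,1.78,1.84): print(f,[1.5*proj(cam(n),lid(f,.236,.004)) for n in('side','scene')],lid(f,.236,.008))
for X in(case(.0,0,.37),case(.21,0,.37),case(.21,0,.265),case(.16,0,.265)): go(X,R=dx(178.2))
E
```

```text
1.72 [array([371.11, 148.43]), array([356.  , 278.96])] [ 0.69 -0.01  0.3 ]
1.78 [array([365.71, 148.38]), array([359.32, 287.06])] [ 0.7  -0.01  0.3 ]
1.84 [array([360.47, 148.74]), array([362.65, 295.5 ])] [ 0.72 -0.01  0.3 ]
shift [-1.06  2.09 -0.54] turn [ 0.1 -0.   0. ]
shift [-5.26  2.08 -0.55] turn [ 0.1 -0.   0. ]
shift [-5.26  2.08  1.55] turn [ 0.1 -0.   0. ]
shift [-4.26  2.08  1.55] turn [ 0.1 -0.   0. ]
```

Request:
move_arm --steps '[[[0, 0.4, -0.3], [0, 0, 0], 0], [[-0.5, 1, -0.55], [0, 0, 0], 0], [[-1.1, 1.7, -0.55], [0, 0, 0], 0], [[-1.9, 2.1, -0.55], [0, 0, 0], 0], [[-2.7, 2.1, -0.55], [0, 0, 0], 0], [[-3.5, 2.1, -0.55], [0, 0, 0], 0], [[-4.3, 2.1, -0.55], [0, 0, 0], 0], [[-4.9, 2.1, -0.55], [0, 0, 0], 0], [[-5.26, 2.08, -0.55], [0, 0, 0], 0], [[-5.26, 2.08, -0.55], [0, 0, 0], 0], [[-5.26, 2.08, -0.55], [0, 0, 0], 0]]'

```text
clock: 31.8
position: [0.7554, -0.0138, 0.3672]
ee_rot: [-0.002, 0.015, 1.0, 0.0]
contact_force: [0.8, -0.8, 0.4]
width: 0.0003
gripper_force: 0.0
```

```bash
python3 - <<'E'
from h import *
np.set_printoptions(precision=3,suppress=True)
s=env.sense();print(s['position'],s['joints'],s['width'],s['contact_force'])
go(case(.21,0,.265),R=dx(178.2))
for f in(1.7,1.5,1.3,1.15,1.0,.85,.7): go(lid(f,.205,.008,.009 if f<1.57 else .015),R=dx(178.2))
E
```

```text
[ 0.755 -0.014  0.367] [-0.329  0.646  0.589  1.009 -0.341  1.578  1.701] 0.0002876277749963737 [ 0.771 -0.833  0.435]
shift [-0.02 -0.01  2.04] turn [ 0.1 -0.3  0.1]
shift [ 1.2  -0.01  1.89] turn [ 0.1 -0.3  0.1]
shift [ 2.13 -0.    1.84] turn [ 0.1 -0.3  0.1]
shift [ 2.95 -0.    1.95] turn [ 0.1 -0.3  0.1]
shift [ 3.53 -0.    2.14] turn [ 0.1 -0.3  0.1]
shift [ 4.08 -0.    2.42] turn [ 0.1 -0.3  0.1]
shift [ 4.58 -0.    2.77] turn [ 0.1 -0.3  0.1]
shift [ 5.03 -0.    3.2 ] turn [ 0.1 -0.3  0.1]
```

Request:
move_arm --steps '[[[0, 0, 0.9], [0, 0, 0], 0], [[0, 0, 1.85], [0, 0, 0], 0], [[0.3, 0, 1.9], [0, -0.3, 0], 0], [[0.7, 0, 1.9], [0, -0.3, 0], 0], [[1, 0, 1.9], [0, -0.3, 0], 0], [[1.3, 0, 1.88], [0, -0.3, 0], 0], [[1.6, 0, 1.86], [0, -0.3, 0], 0], [[1.9, 0, 1.85], [0, -0.3, 0], 0], [[2.13, 0, 1.84], [0, -0.3, 0], 0], [[2.4, 0, 1.87], [0, -0.3, 0], 0], [[2.7, 0, 1.91], [0, -0.3, 0], 0], [[2.95, 0, 1.95], [0, -0.3, 0], 0]]'

```text
clock: 33.0
position: [0.6071, -0.0087, 0.273]
ee_rot: [0.003, 0.015, 1.0, 0.001]
contact_force: [3.1, 0.2, -0.9]
width: -0.0
gripper_force: 1.3
```

```bash
python3 - <<'E'
from h import *
np.set_printoptions(precision=3,suppress=True)
s=env.sense();print(s['position'],s['joints'],s['contact_force'])
snap('side','s3')
for f in(1.3,1.15,1.0,.85,.7,.55,.4,.25,.15,.1): go(lid(f,.208,.008,.009),R=dx(178.2))
E
```

```text
[ 0.607 -0.009  0.273] [-0.509  0.381  0.609  1.623 -0.233  1.204  1.69 ] [ 3.069  0.197 -0.897]
shift [-0.03 -0.01 -0.01] turn [0.2 0.2 0.1]
shift [ 0.56 -0.01  0.18] turn [0.2 0.2 0.1]
shift [ 1.12 -0.01  0.45] turn [0.2 0.2 0.1]
shift [ 1.64 -0.01  0.81] turn [0.2 0.2 0.1]
shift [ 2.09 -0.01  1.23] turn [0.2 0.2 0.1]
shift [ 2.48 -0.01  1.72] turn [0.2 0.2 0.1]
shift [ 2.79 -0.01  2.26] turn [0.2 0.2 0.1]
shift [ 3.01 -0.01  2.85] turn [0.2 0.2 0.1]
shift [ 3.11 -0.01  3.25] turn [0.2 0.2 0.1]
shift [ 3.15 -0.01  3.46] turn [0.2 0.2 0.1]
```

View pics/s3.png

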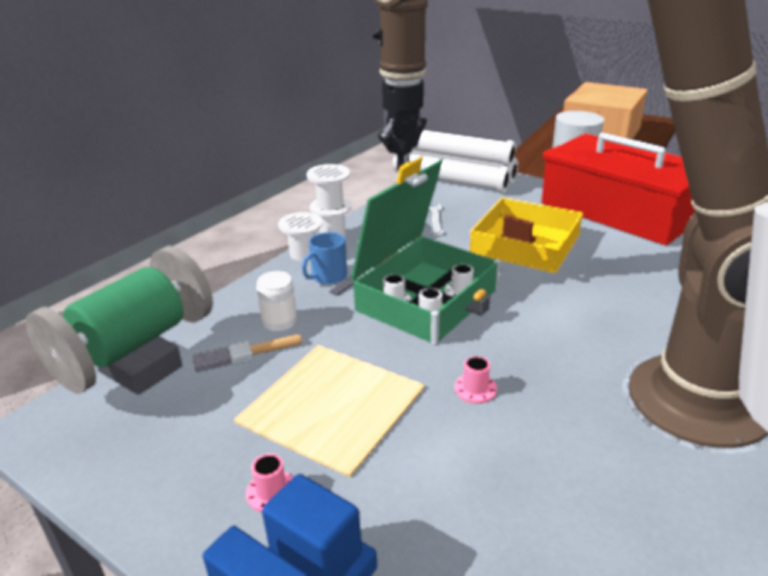

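The lid follows, leaning forward with the tab at (408,170). Follow the arc down.

Request:
move_arm --steps '[[[0.27, 0, 0.08], [0, 0, 0], 0], [[0.56, 0, 0.18], [0, 0, 0], 0], [[0.84, 0, 0.31], [0, 0, 0], 0], [[1.12, 0, 0.45], [0, 0, 0], 0], [[1.38, 0, 0.62], [0, 0, 0], 0], [[1.64, 0, 0.81], [0, 0, 0], 0], [[1.87, 0, 1.02], [0, 0, 0], 0], [[2.09, 0, 1.23], [0, 0, 0], 0], [[2.29, 0, 1.47], [0, 0, 0], 0], [[2.48, 0, 1.72], [0, 0, 0], 0], [[2.64, 0, 1.98], [0, 0, 0], 0], [[2.79, 0, 2.26], [0, 0, 0], 0]]'

```text
clock: 34.25
position: [0.4683, -0.0048, 0.1589]
ee_rot: [0.002, 0.015, 1.0, 0.001]
contact_force: [0.5, -0.3, -0.1]
width: 0.0001
gripper_force: 0.6
```

```bash
python3 - <<'E'
from h import *
np.set_printoptions(precision=3,suppress=True)
s=env.sense();print(s['position'],s['joints'],s['contact_force'])
for f in(.4,.25,.15,.1,.05,0): go(lid(f,.208,.008,.004),R=dx(178.2))
E
```

```text
[ 0.468 -0.005  0.159] [-0.594  0.248  0.593  2.081 -0.185  0.857  1.648] [ 0.487 -0.268 -0.058]
shift [ 0.14 -0.    0.  ] turn [0.1 0.3 0.1]
shift [ 0.36 -0.01  0.58] turn [0.1 0.3 0.1]
shift [ 0.46 -0.01  0.99] turn [0.1 0.3 0.1]
shift [ 0.5  -0.01  1.19] turn [0.1 0.3 0.1]
shift [ 0.52 -0.01  1.4 ] turn [0.1 0.3 0.1]
shift [ 0.54 -0.01  1.61] turn [0.1 0.3 0.1]
```

Request:
move_arm --steps '[[[0.2, 0, 0.3], [0, 0, 0], 0], [[0.35, 0, 0.6], [0, 0, 0], 0], [[0.42, 0, 0.8], [0, 0, 0], 0], [[0.46, 0, 1], [0, 0, 0], 0], [[0.48, 0, 1.15], [0, 0, 0], 0], [[0.48, 0, 1.2], [0, 0, 0], 0]]'

```text
clock: 34.85
position: [0.4451, -0.0044, 0.0982]
ee_rot: [0.001, 0.015, 1.0, 0.001]
contact_force: [-1.0, 0.4, 0.2]
width: -0.0001
gripper_force: 0.5
```

Request:
move_arm --steps '[[[0, 0, 0.06], [0, 0, 0], 0], [[0, 0, 0.12], [0, 0, 0], 0], [[0, 0, 0.18], [0, 0, 0], 0], [[0, 0, 0.24], [0, 0, 0], 0], [[0, 0, 0.3], [0, 0, 0], 0]]'

```text
clock: 35.35
position: [0.4448, -0.0044, 0.0839]
ee_rot: [0.001, 0.015, 1.0, 0.001]
contact_force: [-3.3, -0.4, 4.4]
width: -0.0
gripper_force: 2.2
```

Request:
move_arm --steps '[[[0, 0, 0.06], [0, 0, 0], 0], [[0, 0, 0.1], [0, 0, 0], 0], [[0, 0, 0.14], [0, 0, 0], 0], [[0, 0, 0.14], [0, 0, 0], 0]]'

```text
clock: 35.75
position: [0.446, -0.0045, 0.0783]
ee_rot: [0.002, 0.015, 1.0, 0.001]
contact_force: [-9.6, -0.3, 28.9]
width: -0.0002
gripper_force: 14.2
```

Request:
move_arm --steps '[[[0, 0, 0.03], [0, 0, 0], 0], [[0, 0, 0.03], [0, 0, 0], 0], [[0, 0, 0.03], [0, 0, 0], 0]]'

```text
clock: 36.05
position: [0.4461, -0.0045, 0.078]
ee_rot: [0.002, 0.015, 1.0, 0.002]
contact_force: [-14.8, -2.0, 51.1]
width: 0.0001
gripper_force: 25.8
```

Request:
move_arm --steps '[[[0, 0, -0.5], [0, 0, 0], 0], [[0, 0, -1.5], [0, 0, 0], 0], [[0, 0, -2.5], [0, 0, 0], 0], [[0, 1, -3.5], [0, 0, 0], 0], [[0, 2, -4.5], [0, 0, 0], 0], [[0, 3, -5], [0, 0, 0], 0], [[0, 4, -5], [0, 0, 0], 0], [[0, 4, -5], [0, 0, 0], 0], [[0, 4, -5], [0, 0, 0], 0]]'

```text
clock: 36.95
position: [0.4507, 0.2019, 0.3267]
ee_rot: [0.003, 0.011, 1.0, 0.002]
contact_force: [0.6, 0.1, -0.5]
width: -0.0001
gripper_force: 0.0
```

```bash
python3 - <<'E'
from h import *
print(env.sense()['position'])
W=snap('wrist','w10');snap('side','s4')
a=cv2.imread('pics/w10.png');b=cv2.imread('pics/s4.png')
o=np.hstack([cv2.resize(a,(400,300)),cv2.resize(b[130:370,300:620],(400,300))]);cv2.imwrite('pics/m.png',o)
for f in(0,.09): print(1.5*proj(cam('side'),lid(f,.236,.008)),1.5*proj(cam('side'),lid(f,.2,.008,0,.122)))
E
```

```text
[0.45070375 0.2019093  0.326727  ]
[485.68481666 287.07576548] [435.58858245 309.88442631]
[485.58257616 277.54790188] [435.07275824 301.53384886]
```

View pics/m.png

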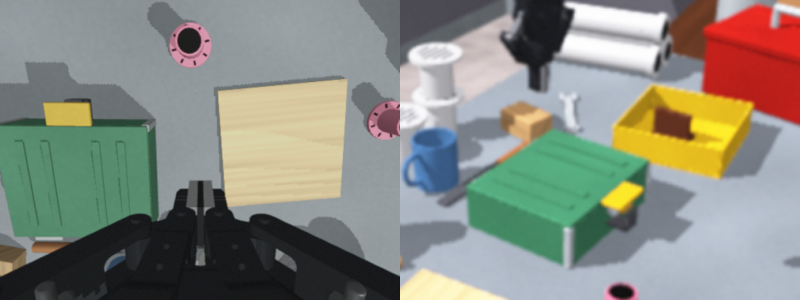

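The lid lies flush on the case, with the front corner and tab at the shut positions. It was stiff at 51 N with z barely changing. Nothing else has moved, so I'm handing in.

```bash
python3 -c "
from rig import env
print(env.sign_off())"
```

```text
the job is handed in; nothing more can be done
None
```

The job is handed in, no verdict came back: the offcut is in the bin, all three castings stand in their own compartments, and the lid looks fully shut. One risk is that the wrist force read above the 120 N limit (about 143 N) for a moment at 9.35 s, when I turned the hand into its joint limits with nothing near it, and that may count as a failure.

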